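# Count to the third gap and push the bobbin tin home

### The arm

A 6-joint arm with a two-finger parallel gripper is mounted at the origin on the work surface. World frame = base frame: x ahead of the robot, y to its left, z up, the work surface at z = 0. Lengths are in m, angles in rad, forces in N, time in s.
With the tool pointing down it reaches from about 0.425 to 0.95 m from the base axis. Payload 3.5 kg.
Tool frame: the origin (TCP) lies midway between the tips of the shut fingers; the grasp point (between the pads) lies 19 mm behind it (ctrl.tcp_to_grasp is the distance from the TCP to the grasp point, in m); z points along the fingers, y is the line along which they close (so a half turn about z gives the same grasp; the last joint's range is limited). The gripper opens to 85 mm and grips with 20 to 120 N. Pads are 22 mm wide; open, the fingers measure 114 mm over their backs; the gripper's body (76 mm by 85 mm) begins 54 mm behind the grasp point. The pads swing forward as they close: fully open they stand 13 mm farther back than shut.
Start: joints at [1.153, 0.286, 1.577, -0, 1.279, -0.15], TCP at [0.179, 0.651, 0.231] pointing down, gripper open.
Joint ranges: [-2.77, 2.77], [-0.9, 2.22], [0.21, 2.48], [-1.53, 4.67], [0.24, 2.81], [-2.84, 2.84]. Speed limits (rad/s): [2.79, 2.79, 3.14, 3.14, 3.14, 3.14].

### API

Orientations are given as a unit quaternion [x, y, z, w].
In Python, from workcell import readout, optics, workorder, ctrl gives the robot as it stands.
- The arm moves only by the tool play_rows, never from a script. Its arguments are lists of equal length, an entry for each row: "rot": the turn, a rotation vector about the tool's x, y, z in rad, a list of three; "travel": the shift along the tool's x, y, z in cm, a list of three; "gripper": the finger opening in cm, from 0 to 8.54. In form: {"rot": [[rx, ry, rz], ...], "travel": [[tx, ty, tz], ...], "gripper": [gripper, ...]}. A call has 1 to 12 rows; each row shifts and turns the commanded pose from where the row before left it, along the tool's axes as they then stand; what a row does not reach is not made up. A row lasts 1/12 s, in which the tool goes at most 41.7 mm and 7.16 degrees, less where a joint would pass 70% of its speed; a pose out of reach is approached as far as the arm can. A call with a gripper value outside its range is refused whole. The fingers move at their own pace and stop on an object; "grip_force" is the grip in N (left out, the last holds). Time passes only in rows, so rows that do not move let the fingers close. It gives the time, the measured TCP pose, the force, the opening and the grip force at its end, in the units of the state.
- readout.read_state(): the state, without advancing time (a new reading comes with each control period).
- optics.read_camera(name): name is "scene" or "top" or "wrist"; returns (picture, depth): 420x560x3 uint8, red, green, blue; 420x560 float32, m along the optical axis (not along the pixel's ray), 0 where there is no reading.
- optics.camera_model(name): a dict with "fx", "fy", "cx", "cy" (pixels), "pose" (4x4, takes a point from camera to world coordinates). Camera axes: x right, y down, z forward; pixel columns grow to the right and rows downward; lengths in m; the calibration is good to about 2 mm. The wrist camera is an equidistant fisheye: a pixel r from the principal point sees the ray r / f radians off the axis. A picture is of the moment at which its call begins: read the wrist's pose just before it. camera_model takes no time and is no camera call; for the wrist camera it gives the pose at the moment of the call.
- workorder.hand_in(): hands the job in; it is judged then, once.
The state is a dict: "t": time; "joint_pos": joint angles; "dq": joint speeds; "effort": joint torques, N m; "position": TCP position; "tcp_rot": TCP orientation; "contact_force": force on the tool from outside, world axes, zero at the start; "torque": the same for the moment, N m; "width": finger opening in m; "grasp_force": force on a finger pad.
Only numpy, scipy, OpenCV 4.12 (cv2) and the standard library are available. Lean on these libraries where they do the work, as an engineer would, in place of code of your own. Each camera call takes 0.05 s, during which the arm holds its last target. There are 200 camera calls.

### The job

Starting from the end of the wooden divider rack where the turned round knob post stands, count along its back rail with a fingertip, touching the rib of the first, the second and the third gap in turn and not touching the fourth. Then push the bobbin tin along the table into that third gap until it is fully home against the back; do not pick it up or tip it, and leave the spools, the thimble ring and the ruler where they are.

Things in the scene. Friction and masses are not known exactly. Their poses are not given: they have to be found in the camera images.
- rack: Pale wooden divider rack, fixed. Origin: centre of its underside; z up. 5 dividers, 8 mm thick, 42 high, at y -120 -60 0 60 120. 4 gaps, 52 wide, at y -90 -30 30 90; floor is the table; open above and at the front (-x). Dividers run from x -35 (rounded noses) to the back rail, x 20 to 35, 42 high: its face at x 20 is the stop. A rib per gap on the rail. Gap one is next to the round knob post.
- rib_a: Half-round steel count rib on the rack's back rail, behind the gap at rack y = -90 mm. Its origin lies on the rail's top face (42 mm above the table); its rounded top stands 5.5 mm higher, 47.5 mm above the table. 11 mm wide along rack y, 15 mm long along rack x. Rigid.
- rib_b: Half-round steel count rib on the rack's back rail, behind the gap at rack y = -30 mm. Its origin lies on the rail's top face (42 mm above the table); its rounded top stands 5.5 mm higher, 47.5 mm above the table. 11 mm wide along rack y, 15 mm long along rack x. Rigid.
- rib_c: Half-round steel count rib on the rack's back rail, behind the gap at rack y = +30 mm. Its origin lies on the rail's top face (42 mm above the table); its rounded top stands 5.5 mm higher, 47.5 mm above the table. 11 mm wide along rack y, 15 mm long along rack x. Rigid.
- rib_d: Half-round steel count rib on the rack's back rail, behind the gap at rack y = +90 mm. Its origin lies on the rail's top face (42 mm above the table); its rounded top stands 5.5 mm higher, 47.5 mm above the table. 11 mm wide along rack y, 15 mm long along rack x. Rigid.
- knob_post: Turned round wooden post with a bulb on top, 29 mm across, 68 high, fixed 26 mm beyond one end of the rack (rack x 27.5, y +146 or -146; which end varies). It marks the end from which the gaps are counted. Origin: centre of its underside.
- square_post: Plain square wooden post, 22 x 22 x 42 mm high, fixed to the table beyond the other end of the rack. Origin: centre of its underside.
- tin: Shut dark steel bobbin tin with a pale lid panel, 70 mm (x) x 44 (y) x 32 high, about 0.14 kg, loose on the table before the rack. Origin: centre of its underside; z up. Both ends alike. It enters the gap lengthwise, its x along rack x; fully home, one end touches the rail (tin centre at rack x = -15 mm) and the other sticks out 15 mm past the divider noses.
- spool_blue: Thread spool with blue thread, standing, 30 mm across, 52 mm high, loose. Leave alone. Origin: centre of its underside.
- spool_white: Thread spool with white thread, standing, 30 mm across, 52 mm high, loose. Leave alone. Origin: centre of its underside.
- thimble_ring: Open brass thimble ring, 26 mm across, 14 mm high, loose. Leave alone. Origin: centre of its underside.
- ruler: Wooden ruler lying flat, 200 mm (its x) x 32 mm x 5 mm, loose. Leave alone. Origin: centre of its underside.
Things that resemble listed ones, but are neither listed nor needed, are in the scene too. Leave any purple or red look-alike of the tin alone.

How it is judged:
By the outcome, as a careful person would: the job done as asked, in the order asked, and still so for the second after the job is handed in, with the robot touching nothing.
It also fails if it takes over 67 s, if anything falls off the work surface, if the arm or the gripper's body presses on something with over 40 N, if the wrist force passes 120 N, or if a joint passes its speed limit or range.

## Working session

There is one attempt and no reset: what is moved stays moved. The work goes in short steps, Python scripts to look and compute and a tool call to move; the robot and the scene stay as the last step left them, time stands still between calls to the robot, and variables do not carry over. Pictures are saved under pics/ and viewed, at most 10 in all, crops included, and the job is handed in when it is done.

Besides the shell and the picture viewer there is one more tool, called as name(argument=value, ...) on one line, values as JSON. play_rows: Moves the arm, as the interface text tells. Its arguments: {"type":"object","properties":{"rot":{"type":"array"},"travel":{"type":"array"},"gripper":{"type":"array"},"grip_force":{"type":"number"}},"required":["rot","travel","gripper"]}

```bash
mkdir -p pics; python3 - <<'E'
from workcell import readout, optics
import cv2,numpy as np
for n in ["top","scene"]:
    p,d=optics.read_camera(n); np.savez(f"{n}.npz",p=p,d=d); cv2.imwrite(f"pics/{n}0.png",cv2.resize(p[:,:,::-1],(784,588)))
    print(optics.camera_model(n))
s=readout.read_state();print(s['t'],s['position'],s['tcp_rot'])
E
```

```text
{'fx': 485.96397960199613, 'fy': 485.96397960199613, 'cx': 277.8114043389048, 'cy': 198.70282417570925, 'pose': array([[-0.03603259, -0.9753595 ,  0.21765913,  0.37475787],
       [-0.99932777,  0.03663936, -0.00124882, -0.06873424],
       [-0.00675684, -0.21755781, -0.97602405,  0.92655514],
       [ 0.        ,  0.        ,  0.        ,  1.        ]])}
{'fx': 420.1246765116172, 'fy': 420.1246765116172, 'cx': 284.59037827451067, 'cy': 202.06110516369765, 'pose': array([[-0.58651358,  0.48583397, -0.64804874,  1.05904996],
       [ 0.80992709,  0.35621827, -0.46596851,  0.29411157],
       [ 0.00446347, -0.79816909, -0.60241695,  0.5408428 ],
       [ 0.        ,  0.        ,  0.        ,  1.        ]])}
0.1 [0.17832719 0.65039808 0.23004502] [ 1.33493764e-01  9.91049049e-01 -1.05366223e-03 -2.96453359e-04]
```

View pics/top0.png

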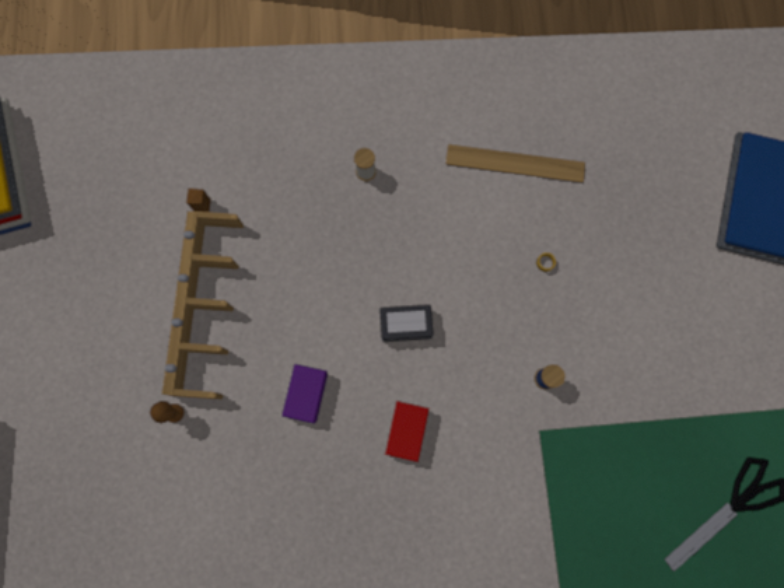

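View pics/scene0.png

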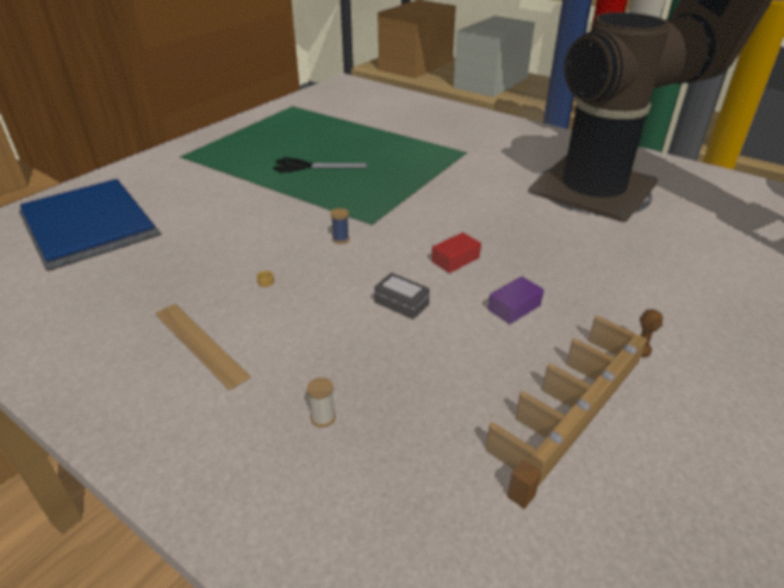

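The top view shows the knob post at (162,411) and the square post at (198,198), with the ribs at (170,368), (177,322), (183,277) and (188,234). The third gap is therefore at about row 281. The tin is at (406,323), with the purple box at (305,393) and the red one at (407,431).

```bash
python3 - <<'E'
import cv2,numpy as np
p=np.load("top.npz")['p'][:,:,::-1]
a=cv2.resize(p[130:305,105:180],None,fx=3.4,fy=3.4,interpolation=cv2.INTER_CUBIC)
b=cv2.resize(p[205:255,260:320],None,fx=8,fy=8,interpolation=cv2.INTER_CUBIC)
c=np.zeros((600,a.shape[1]+b.shape[1],3),np.uint8)
c[:a.shape[0],:a.shape[1]]=a;c[:b.shape[0],a.shape[1]:]=b
print(a.shape,b.shape)
cv2.imwrite("pics/crop.png",c)
E
```

```text
(595, 255, 3) (400, 480, 3)
```

View pics/crop.png

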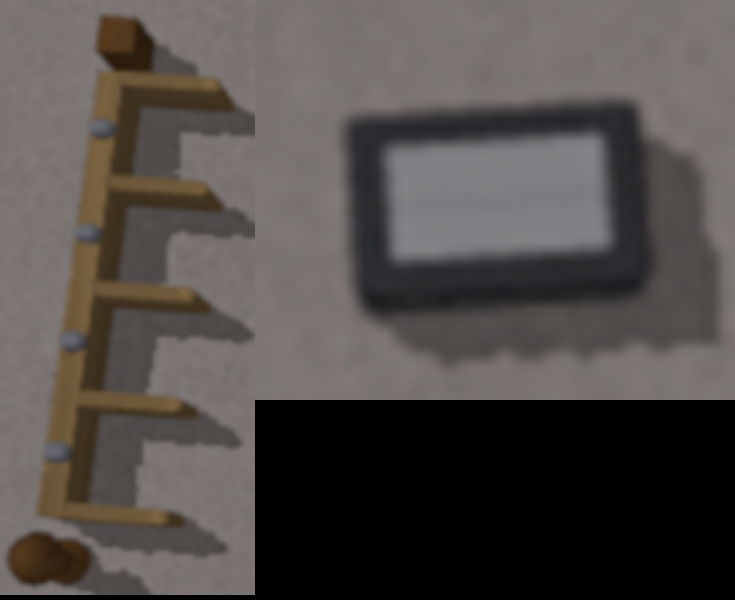

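The crop shows ribs one to four, counted from the knob, at (56,452), (72,341), (87,233) and (102,129). The tin's lid panel has its corners at (383,145), (604,132), (612,248) and (391,265).

```bash
cat > h.py <<'E'
import numpy as np
from workcell import optics,readout
M=optics.camera_model("top")
def top(px,z):
    px=np.atleast_2d(px).astype(float)
    r=np.c_[(px[:,0]-M['cx'])/M['fx'],(px[:,1]-M['cy'])/M['fy'],np.ones(len(px))]@M['pose'][:3,:3].T
    o=M['pose'][:3,3]
    return (o+r*((z-o[2])/r[:,2])[:,None])[:,:2]
def fit(rk,w): # rack pts->world 2D rigid
    rk=np.array(rk,float);w=np.array(w)
    a=rk-rk.mean(0);b=w-w.mean(0)
    th=np.arctan2((a[:,0]*b[:,1]-a[:,1]*b[:,0]).sum(),(a*b).sum())
    R=np.array([[np.cos(th),-np.sin(th)],[np.sin(th),np.cos(th)]])
    t=w.mean(0)-R@rk.mean(0)
    return th,R,t,(w-(rk@R.T+t))
E
python3 - <<'E'
from h import *
A=lambda q:(np.array(q,float)+.5)/3.4-.5+[105,130]
B=lambda q:(np.array(q,float)-[255,0]+.5)/8-.5+[260,205]
ribs=top(A([[56,452],[72,341],[87,233],[102,129]]),.046)
div=top(A([[80,399],[97,288],[112,182],[180,405],[193,295],[207,188],[218,86],[165,518]]),.042)
cor=top(A([[100,72],[38,514]]),.042)
rk=[[.0275,.09],[.0275,.03],[.0275,-.03],[.0275,-.09]]
allr=rk+[[.02,.06],[.02,0],[.02,-.06],[-.033,.06],[-.033,0],[-.033,-.06],[-.033,-.12],[-.033,.12]]+[[.035,-.124],[.035,.124]]
th,R,t,res=fit(allr,np.r_[ribs,div,cor]);print(th,t);print((res@R*1000).round(1))
print("ribs",(np.array(rk)@R.T+t).round(4), ribs.round(4))
c=top(B([[383,145],[604,132],[612,248],[391,265]]),.032)
print("tin",c.round(4),c.mean(0));e=c[0]-c[1]+c[3]-c[2];print("tin ang",np.arctan2(e[1],e[0]),'in rack',R.T@(c.mean(0)-t))
s=(np.array([[-.03,-.03],[-.015,-.03]])@R.T+t);print(s)
for n,px in dict(blue=(550,378),white=(364,158),red=(407,431),purple=(305,393)).items():
    w=top(np.array(px)/1.4,.04)[0];print(n,w,R.T@(w-t))
E
```

```text
1.4641607913499874 [0.54983747 0.17985933]
[[ 0.7 -0.2]
 [ 0.4  0.1]
 [ 0.5  0.2]
 [ 0.3  0.9]
 [ 0.6  0.5]
 [-0.3 -0.4]
 [-0.5 -0.3]
 [-0.5 -0. ]
 [-0.1 -0.2]
 [-0.5 -0.5]
 [ 0.4  0.5]
 [-0.   0. ]
 [-0.3  0.8]
 [-0.5 -1.3]]
ribs [[0.4633 0.2168]
 [0.5229 0.2104]
 [0.5826 0.204 ]
 [0.6423 0.1976]] [[0.4635 0.2174]
 [0.5229 0.2108]
 [0.5824 0.2045]
 [0.6414 0.198 ]]
tin [[ 0.5286 -0.064 ]
 [ 0.5297 -0.1157]
 [ 0.5024 -0.1162]
 [ 0.5004 -0.0649]] [ 0.51529069 -0.09020491]
tin ang 1.6020891972886149 in rack [-0.27220716  0.00560666]
[[0.57647406 0.14683673]
 [0.57807057 0.16175153]]
blue [ 0.43274474 -0.27286733] [-0.46261769  0.06824232]
white [ 0.74483401 -0.0413946 ] [-0.199243   -0.21743776]
red [ 0.37270208 -0.08564455] [-0.28284892  0.14787071]
purple [0.42513721 0.04360536] [-0.14875232  0.10948994]
```

play_rows(rot=[[0,0,-0.08],[0,0,-0.081],[0,0,0],[0,0,0],[0,0,0],[0,0,0],[0,0,0],[0,0,0],[0,0,0],[0,0,0],[0,0,0],[0,0,0]], travel=[[0,0,0],[0,0,0],[-2.3,-2.8,0],[-2.3,-2.8,0],[-2.3,-2.8,0],[-2.3,-2.8,0],[-2.3,-2.8,0],[-2.3,-2.8,0],[-2.3,-2.8,0],[-2.3,-2.8,0],[-2.3,-2.8,0],[-2.3,-2.8,0]], gripper=[0,0,0,0,0,0,0,0,0,0,0,0])

```text
t: 1.1
position: [0.3777, 0.3463, 0.2309]
tcp_rot: [0.053, 0.999, -0.0, -0.0]
contact_force: [-0.6, 1.2, 0.5]
width: 0.0003
grasp_force: 0.0
```

```bash
cat >> h.py <<'E'
from scipy.spatial.transform import Rotation as Ro
TH=1.46416;T=np.array([.54984,.17986])
def rw(x,y): return np.array([np.cos(TH)*x-np.sin(TH)*y,np.sin(TH)*x+np.cos(TH)*y])+T
def go(x,y,z,rack=True):
    s=readout.read_state();w=rw(x,y) if rack else np.array([x,y])
    m=Ro.from_quat(s['tcp_rot']).as_matrix()
    print('t',s['t'],'pos',s['position'].round(4),'yawy',np.arctan2(m[1,1],m[0,1]).round(4),'zaxis',m[:,2].round(4),'F',s['contact_force'].round(2),'w',s['width'])
    print('tool delta cm',(m.T@(np.r_[w,z]-s['position'])*100).round(2))
E
python3 -c "
from h import *
go(.0275,.09,.065)"
```

```text
t 1.1 pos [0.3777 0.3463 0.2309] yawy 1.4643 zaxis [-5.e-04 -3.e-04 -1.e+00] F [-0.56  1.15  0.51] w 0.0002598067037526641
tool delta cm [ -9.89 -11.96  16.59]
```

play_rows(rot=[[0,0,0],[0,0,0],[0,0,0],[0,0,0],[0,0,0],[0,0,0],[0,0,0],[0,0,0],[0,0,0],[0,0,0],[0,0,0],[0,0,0]], travel=[[-2.5,-3,0],[-2.5,-3,0],[-2.5,-3,0],[-2.4,-3,0],[0,0,3],[0,0,3],[0,0,3],[0,0,3],[0,0,2.5],[0,0,1.6],[0,0,0],[0,0,0]], gripper=[0,0,0,0,0,0,0,0,0,0,0,0])

```text
t: 2.1
position: [0.4621, 0.2179, 0.0693]
tcp_rot: [0.053, 0.999, -0.0, -0.001]
contact_force: [0.5, -1.4, 0.6]
width: 0.0001
grasp_force: 0.0
```

```bash
python3 -c "
from h import *
go(.0275,.09,.0475)
import cv2
p,d=optics.read_camera('wrist');cv2.imwrite('pics/w1.png',p[:,:,::-1])"
```

```text
t 2.1 pos [0.4621 0.2179 0.0693] yawy 1.4639 zaxis [-2.9e-03 -7.0e-04 -1.0e+00] F [ 0.45 -1.44  0.6 ] w 9.040945684030942e-05
tool delta cm [-0.13 -0.1   2.18]
```

View pics/w1.png

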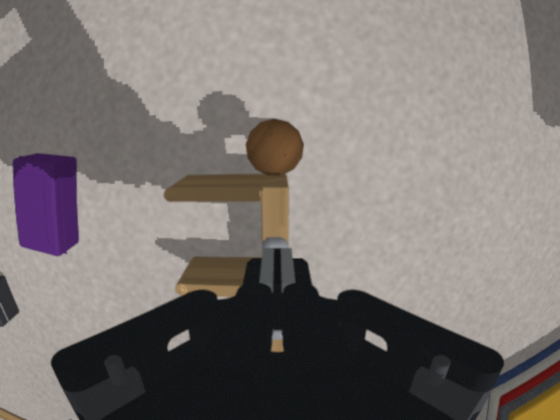

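The wrist view shows the fingertips at (277,255) directly over rib one at (276,242), between the knob and the first inner divider.

play_rows(rot=[[0,0,0],[0,0,0],[0,0,0],[0,0,0],[0,0,0],[0,0,0]], travel=[[-0.1,-0.1,0.5],[0,0,0.5],[0,0,0.5],[0,0,0.2],[0,0,0],[0,0,0]], gripper=[0,0,0,0,0,0])

```text
t: 2.65
position: [0.4639, 0.217, 0.0533]
tcp_rot: [0.053, 0.999, -0.0, -0.0]
contact_force: [0.1, -0.8, -0.6]
width: 0.0002
grasp_force: 0.0
```

play_rows(rot=[[0,0,0],[0,0,0],[0,0,0],[0,0,0]], travel=[[0,0,0.15],[0,0,0.1],[0,0,0],[0,0,0]], gripper=[0,0,0,0])

```text
t: 2.98
position: [0.4639, 0.2171, 0.0508]
tcp_rot: [0.053, 0.999, -0.0, -0.0]
contact_force: [-0.6, -0.3, -0.6]
width: 0.0001
grasp_force: 0.0
```

play_rows(rot=[[0,0,0],[0,0,0],[0,0,0],[0,0,0]], travel=[[0,0,0.15],[0,0,0.15],[0,0,0],[0,0,0]], gripper=[0,0,0,0])

```text
t: 3.32
position: [0.4639, 0.217, 0.0477]
tcp_rot: [0.053, 0.999, -0.0, -0.0]
contact_force: [-0.3, 0.9, -0.1]
width: -0.0001
grasp_force: 0.0
```

play_rows(rot=[[0,0,0],[0,0,0],[0,0,0]], travel=[[0,0,0.1],[0,0,0],[0,0,0]], gripper=[0,0,0])

```text
t: 3.57
position: [0.4641, 0.2171, 0.0473]
tcp_rot: [0.053, 0.999, -0.0, -0.0]
contact_force: [-0.6, -0.6, 4.7]
width: -0.0001
grasp_force: 2.2
```

Contact at z 0.0473 with 4.7 N. I'll lift, shift 60 mm and repeat.

play_rows(rot=[[0,0,0],[0,0,0],[0,0,0],[0,0,0],[0,0,0],[0,0,0],[0,0,0],[0,0,0],[0,0,0],[0,0,0],[0,0,0]], travel=[[0,0,-1],[0,0,-1],[-2,0,0],[-2,0,0],[-2,0,0],[0,0,0],[0,0,0.8],[0,0,0.7],[0,0,0.2],[0,0,0],[0,0,0]], gripper=[0,0,0,0,0,0,0,0,0,0,0])

```text
t: 4.48
position: [0.5225, 0.2107, 0.0492]
tcp_rot: [0.053, 0.999, -0.0, -0.001]
contact_force: [0.7, 1.0, 0.3]
width: -0.0003
grasp_force: 0.0
```

play_rows(rot=[[0,0,0],[0,0,0],[0,0,0],[0,0,0],[0,0,0]], travel=[[0,0,0.1],[0,0,0.1],[0,0,0.1],[0,0,0],[0,0,0]], gripper=[0,0,0,0,0])

```text
t: 4.9
position: [0.5237, 0.2108, 0.0474]
tcp_rot: [0.053, 0.999, 0.0, 0.0]
contact_force: [-1.1, -0.3, 3.5]
width: -0.0004
grasp_force: 1.8
```

Second rib touched (3.5 N). Now the third.

play_rows(rot=[[0,0,0],[0,0,0],[0,0,0],[0,0,0],[0,0,0],[0,0,0],[0,0,0],[0,0,0],[0,0,0],[0,0,0],[0,0,0]], travel=[[0,0,-1],[0,0,-1],[-2,0,0],[-2,0,0],[-2,0,0],[0,0,0],[0,0,0.8],[0,0,0.7],[0,0,0.2],[0,0,0],[0,0,0]], gripper=[0,0,0,0,0,0,0,0,0,0,0])

```text
t: 5.82
position: [0.5822, 0.2044, 0.0492]
tcp_rot: [0.053, 0.999, -0.0, -0.001]
contact_force: [-0.2, 0.0, 0.4]
width: -0.0002
grasp_force: 0.0
```

play_rows(rot=[[0,0,0],[0,0,0],[0,0,0],[0,0,0],[0,0,0]], travel=[[0,0,0.1],[0,0,0.1],[0,0,0.1],[0,0,0],[0,0,0]], gripper=[0,0,0,0,0])

```text
t: 6.23
position: [0.5834, 0.2044, 0.0474]
tcp_rot: [0.053, 0.999, 0.0, 0.0]
contact_force: [-2.3, 0.4, 4.2]
width: -0.0002
grasp_force: 1.7
```

All three ribs are touched. I'll lift and go to the tin's near side, with the fingers 3 cm apart.

play_rows(rot=[[0,0,0],[0,0,0],[0,0,0],[0,0,0],[0,0,0],[0,0,0],[0,0,0],[0,0,0],[0,0,0],[0,0,0],[0,0,0],[0,0,0]], travel=[[0,0,-2],[0,0,-3],[0,0,-1],[0.9,-3.5,0],[1,-3.5,0],[1,-3.5,0],[1,-3.5,0],[1,-3.5,0],[1,-3.5,0],[1,-3.5,0],[1,-3.5,0],[1.1,-2,0]], gripper=[0,0,0,3,3,3,3,3,3,3,3,3])

```text
t: 7.23
position: [0.4612, -0.0872, 0.1068]
tcp_rot: [0.054, 0.999, -0.001, 0.001]
contact_force: [0.4, -0.3, 0.2]
width: 0.0301
grasp_force: 0.0
```

```bash
python3 -c "
from h import *
go(-.272,.060,.010)
import cv2
p,d=optics.read_camera('wrist');cv2.imwrite('pics/w2.png',p[:,:,::-1])"
```

```text
t 7.2333 pos [ 0.4612 -0.0872  0.1068] yawy 1.4622 zaxis [ 0.0012 -0.0014 -1.    ] F [ 0.38 -0.29  0.23] w 0.030078752877338317
tool delta cm [0.04 0.31 9.68]
```

View pics/w2.png

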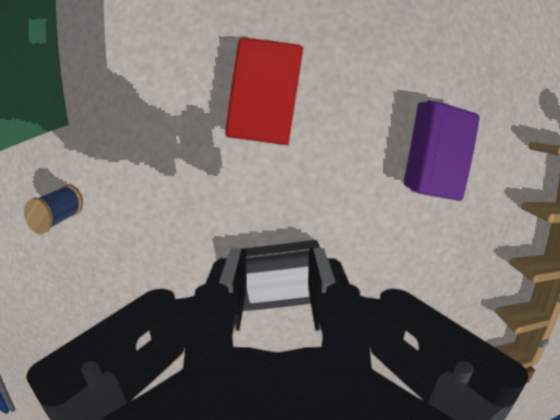

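The tin is at (280,280), between the fingers' lines and just beyond them, and the red box is clear at (265,90). The geometry leaves about 15 mm of clearance, so I'm descending.

play_rows(rot=[[0,0,0],[0,0,0],[0,0,0],[0,0,0],[0,0,0],[0,0,0],[0,0,0]], travel=[[0,0,2.5],[0,0,2.5],[0,0,2.5],[0,0,1.5],[0,0,0.6],[0,0,0],[0,0,0]], gripper=[3,3,3,3,3,3,3])

```text
t: 7.87
position: [0.4622, -0.0846, 0.0111]
tcp_rot: [0.053, 0.999, -0.0, 0.0]
contact_force: [0.7, 0.7, -0.1]
width: 0.0297
grasp_force: 0.0
```

```bash
python3 -c "
from h import *
go(-.272,.003,.010)"
```

```text
t 7.8667 pos [ 0.4622 -0.0846  0.0111] yawy 1.4641 zaxis [ 5.e-04 -2.e-04 -1.e+00] F [ 0.67  0.71 -0.09] w 0.029707867678337333
tool delta cm [-5.6   0.03  0.11]
```

play_rows(rot=[[0,0,0],[0,0,0],[0,0,0],[0,0,0],[0,0,0],[0,0,0],[0,0,0],[0,0,0],[0,0,0],[0,0,0],[0,0,0],[0,0,0]], travel=[[-0.5,0,0],[-0.5,0,0],[-0.5,0,0],[-0.5,0,0],[-0.4,0,0],[-0.4,0,0],[-0.4,0,0],[-0.4,0,0],[-0.4,0,0],[-0.4,0,0],[-0.4,0,0],[0,0,0]], gripper=[3,3,3,3,3,3,3,3,3,3,3,3])

```text
t: 8.87
position: [0.5106, -0.0898, 0.011]
tcp_rot: [0.053, 0.999, -0.0, 0.001]
contact_force: [-0.7, 0.4, -0.2]
width: 0.0298
grasp_force: 0.0
```

```bash
python3 -c "
from h import *
go(-.272,.003,.010)
import cv2
p,d=optics.read_camera('top');cv2.imwrite('pics/t2.png',cv2.resize(p[150:290,100:340,::-1],None,fx=3.3,fy=3.3,interpolation=cv2.INTER_CUBIC))"
```

```text
t 8.8667 pos [ 0.5106 -0.0898  0.011 ] yawy 1.4639 zaxis [ 1.5e-03 -4.0e-04 -1.0e+00] F [-0.71  0.37 -0.2 ] w 0.029842908199987195
tool delta cm [-0.73  0.04  0.1 ]
```

View pics/t2.png

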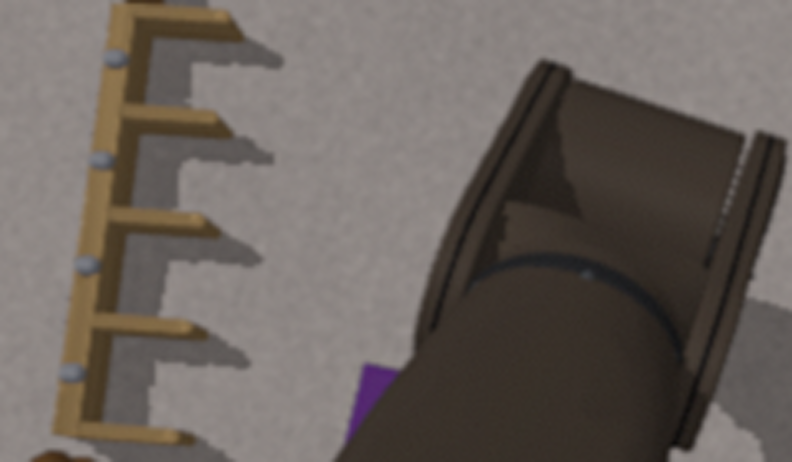

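play_rows(rot=[[0,0,0],[0,0,0],[0,0,0],[0,0,0],[0,0,0],[0,0,0],[0,0,0],[0,0,0],[0,0,0],[0,0,0],[0,0,0]], travel=[[-0.3,0,0],[-0.3,0,0],[-0.1,0,0],[0,0,0],[0,0,0],[1.5,0,0],[1,0,0],[0,0,-2.5],[0,0,-3],[0,0,-3],[0,0,-1]], gripper=[3,3,3,3,3,3,3,3,3,3,3])

```text
t: 9.83
position: [0.4938, -0.0885, 0.1103]
tcp_rot: [0.053, 0.999, -0.001, 0.004]
contact_force: [0.4, -0.6, 0.8]
width: 0.03
grasp_force: 0.0
```

play_rows(rot=[[0,0,0.12],[0,0,0.12],[0,0,0.12],[0,0,0.12],[0,0,0.12],[0,0,0.12],[0,0,0.12],[0,0,0.12],[0,0,0.12],[0,0,0.12],[0,0,0.12],[0,0,0.12]], travel=[[0,-3,0],[0,-3,0],[0,-3,0],[0,0,0],[0,0,0],[0,0,0],[0,0,0],[0,0,0],[0,0,0],[0,0,0],[0,0,0],[0,0,0]], gripper=[3,3,3,3,3,3,3,3,3,3,3,3])

```text
t: 10.83
position: [0.4709, -0.1746, 0.105]
tcp_rot: [0.701, 0.713, -0.0, -0.0]
contact_force: [0.2, -0.1, -0.0]
width: 0.03
grasp_force: 0.0
```

play_rows(rot=[[0,0,0.12],[0,0,0.011],[0,0,0]], travel=[[0,0,0],[0,0,0],[0,0,0]], gripper=[2.2,2.2,2.2])

```text
t: 11.08
position: [0.471, -0.1747, 0.1052]
tcp_rot: [0.743, 0.669, -0.0, -0.0]
contact_force: [-0.9, 0.2, 0.9]
width: 0.0216
grasp_force: 0.0
```

```bash
python3 -c "
from h import *
go(-.345,-.03,.1)
import cv2
p,d=optics.read_camera('wrist')
cv2.imwrite('pics/w3.png',cv2.resize(p[:,:,::-1],(784,588)))
m=optics.camera_model('wrist');np.save('w3.npy',m,allow_pickle=True)
print(m['fx'],m['pose'].round(3))"
```

```text
t 11.0833 pos [ 0.471  -0.1747  0.1052] yawy -0.1046 zaxis [-8.e-04  5.e-04 -1.e+00] F [-0.94  0.25  0.93] w 0.021647324019167694
tool delta cm [1.58 7.07 0.51]
325.19226210127806 [[ 0.994 -0.1   -0.03   0.478]
 [-0.105 -0.956 -0.273 -0.105]
 [-0.001  0.275 -0.962  0.247]
 [ 0.     0.     0.     1.   ]]
```

View pics/w3.png

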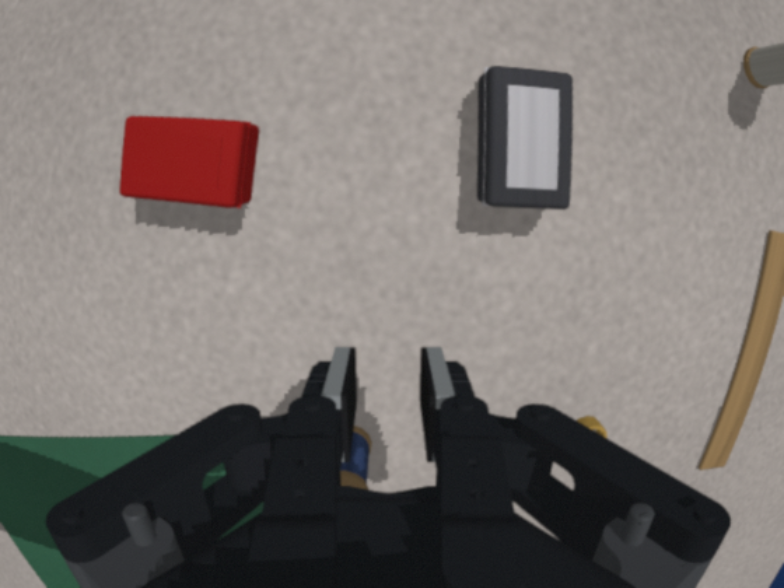

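The tin's panel corners are at (508,85), (559,86), (557,190) and (507,188), and the tin looks well aligned. The thimble ring is at (590,428) and the blue spool at (355,460), near the palm.

```bash
python3 - <<'E'
from h import *
m=np.load('w3.npy',allow_pickle=True).item()
q=(np.array([[508,85],[559,86],[557,190],[507,188]],float)+.5)/1.4-.5
d=(q-[m['cx'],m['cy']]);r=np.linalg.norm(d,axis=1);a=r/m['fx']
v=np.c_[d/r[:,None]*np.sin(a)[:,None],np.cos(a)]@m['pose'][:3,:3].T
o=m['pose'][:3,3];w=(o+v*((.032-o[2])/v[:,2])[:,None])[:,:2]
R=np.array([[np.cos(TH),-np.sin(TH)],[np.sin(TH),np.cos(TH)]])
k=(w-T)@R;print(k.round(4),k.mean(0));e=k[0]-k[3]+k[1]-k[2];print('ang',np.arctan2(e[1],e[0]))
for px in [(546,262),(550,378)]: print((top(np.array(px)/1.4,.01)-T)@R)
E
```

```text
[[-0.2509 -0.0159]
 [-0.2488 -0.0421]
 [-0.3009 -0.0421]
 [-0.3011 -0.0162]] [-0.2754205  -0.02910113]
ang 0.0023753201097475784
[[-0.46069157 -0.09366877]]
[[-0.46927822  0.06555812]]
```

play_rows(rot=[[0,0,0],[0,0,0],[0,0,0],[0,0,0],[0,0,0],[0,0,0],[0,0,0],[0,0,0],[0,0,0],[0,0,0],[0,0,0]], travel=[[0.5,2.5,0],[0.5,2.5,0],[0.5,2,0],[0,0,0],[0,0,2.5],[0,0,2.5],[0,0,2.5],[0,0,1.5],[0,0,0.4],[0,0,0],[0,0,0]], gripper=[2.2,2.2,2.2,2.2,2.2,2.2,2.2,2.2,2.2,2.2,2.2])

```text
t: 12.05
position: [0.5429, -0.1677, 0.0124]
tcp_rot: [0.744, 0.669, 0.0, 0.0]
contact_force: [-0.3, 0.4, 1.0]
width: 0.0219
grasp_force: 0.0
```

```bash
python3 -c "
from h import *
go(-.061,-.03,.01)"
```

```text
t 12.05 pos [ 0.5429 -0.1677  0.0124] yawy -0.1064 zaxis [ 5.e-04 -4.e-04 -1.e+00] F [-0.31  0.41  1.05] w 0.021908061428381625
tool delta cm [28.54  0.    0.23]
```

play_rows(rot=[[0,0,0],[0,0,0],[0,0,0],[0,0,0],[0,0,0],[0,0,0],[0,0,0],[0,0,0],[0,0,0],[0,0,0],[0,0,0],[0,0,0]], travel=[[0.5,0,0],[0.5,0,0],[0.5,0,0],[0.5,0,0],[0.5,0,0],[0.6,0,0],[0.7,0,0],[0.8,0,0],[0.8,0,0],[0.8,0,0],[0.8,0,0],[0.8,0,0]], gripper=[2.2,2.2,2.2,2.2,2.2,2.2,2.2,2.2,2.2,2.2,2.2,2.2])

```text
t: 13.05
position: [0.5511, -0.089, 0.0118]
tcp_rot: [0.744, 0.668, -0.0, -0.0]
contact_force: [0.5, -1.5, 0.2]
width: 0.0222
grasp_force: 0.6
```

play_rows(rot=[[0,0,0],[0,0,0],[0,0,0],[0,0,0],[0,0,0],[0,0,0],[0,0,0],[0,0,0],[0,0,0],[0,0,0],[0,0,0],[0,0,0]], travel=[[0.8,0,0],[0.8,0,0],[0.8,0,0],[0.8,0,0],[0.8,0,0],[0.8,0,0],[0.8,0,0],[0.8,0,0],[0.8,0,0],[0.6,0,0],[0.3,0,0],[0,0,0]], gripper=[2.2,2.2,2.2,2.2,2.2,2.2,2.2,2.2,2.2,2.2,2.2,2.2])

```text
t: 14.05
position: [0.5596, -0.0085, 0.0117]
tcp_rot: [0.744, 0.669, 0.0, -0.0]
contact_force: [0.2, 0.5, 0.9]
width: 0.0221
grasp_force: 0.0
```

```bash
python3 -c "
from h import *
go(-.061,-.03,.01)
import cv2
p,d=optics.read_camera('wrist')
cv2.imwrite('pics/w4.png',cv2.resize(p[:,:,::-1],(784,588)))"
```

```text
t 14.05 pos [ 0.5596 -0.0085  0.0117] yawy -0.1063 zaxis [-3.e-04  5.e-04 -1.e+00] F [0.17 0.54 0.91] w 0.02205503648258755
tool delta cm [12.52  0.03  0.18]
```

View pics/w4.png

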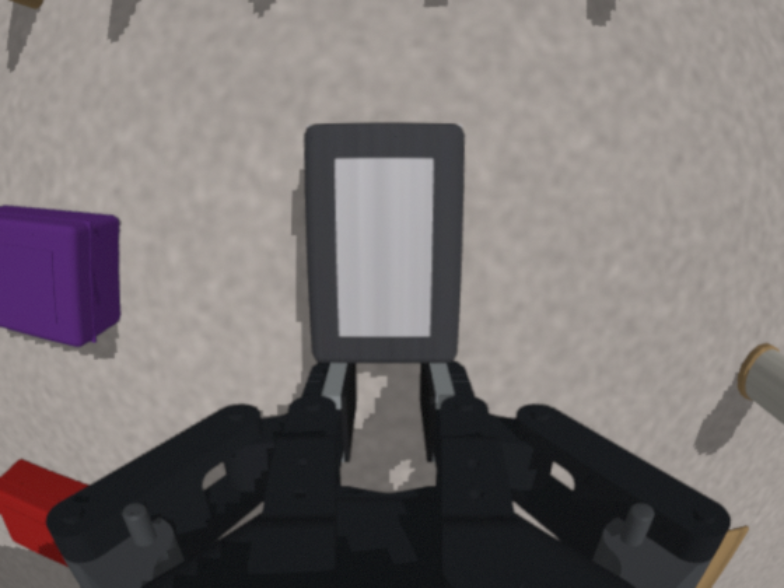

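The tin is square on both pads, with its panel centred at x≈385 against a finger midline of about 388, and the purple box is clear. Continuing the push.

play_rows(rot=[[0,0,0],[0,0,0],[0,0,0],[0,0,0],[0,0,0],[0,0,0],[0,0,0],[0,0,0],[0,0,0],[0,0,0],[0,0,0],[0,0,0]], travel=[[0.5,0,0],[0.7,0,0],[0.7,0,0],[0.7,0,0],[0.7,0,0],[0.7,0,0],[0.7,0,0],[0.7,0,0],[0.7,0,0],[0.7,0,0],[0.5,0,0],[0,0,0]], gripper=[2.2,2.2,2.2,2.2,2.2,2.2,2.2,2.2,2.2,2.2,2.2,2.2])

```text
t: 15.1
position: [0.5676, 0.0643, 0.0119]
tcp_rot: [0.744, 0.669, 0.0, -0.0]
contact_force: [0.4, -0.5, 0.7]
width: 0.0218
grasp_force: 0.0
```

play_rows(rot=[[0,0,0],[0,0,0],[0,0,0],[0,0,0],[0,0,0],[0,0,0],[0,0,0],[0,0,0],[0,0,0],[0,0,0],[0,0,0],[0,0,0]], travel=[[0.5,0,0],[0.5,0,0],[0.5,0,0],[0.5,0,0],[0.5,0,0],[0.5,0,0],[0.5,0,0],[0.5,0,0],[0.3,0,0],[0.2,0,0],[0,0,0],[0,0,0]], gripper=[2.2,2.2,2.2,2.2,2.2,2.2,2.2,2.2,2.2,2.2,2.2,2.2])

```text
t: 16.1
position: [0.5722, 0.1082, 0.0118]
tcp_rot: [0.744, 0.668, 0.0, -0.0]
contact_force: [0.4, 0.7, 0.7]
width: 0.0215
grasp_force: 0.0
```

```bash
python3 -c "
from h import *
go(-.061,-.03,.01)
import cv2
p,d=optics.read_camera('wrist')
cv2.imwrite('pics/w5.png',cv2.resize(p[:,:,::-1],(784,588)))"
```

```text
t 16.1 pos [0.5722 0.1082 0.0118] yawy -0.107 zaxis [-1.e-04  3.e-04 -1.e+00] F [0.44 0.73 0.69] w 0.021465160420713388
tool delta cm [0.79 0.01 0.18]
```

View pics/w5.png

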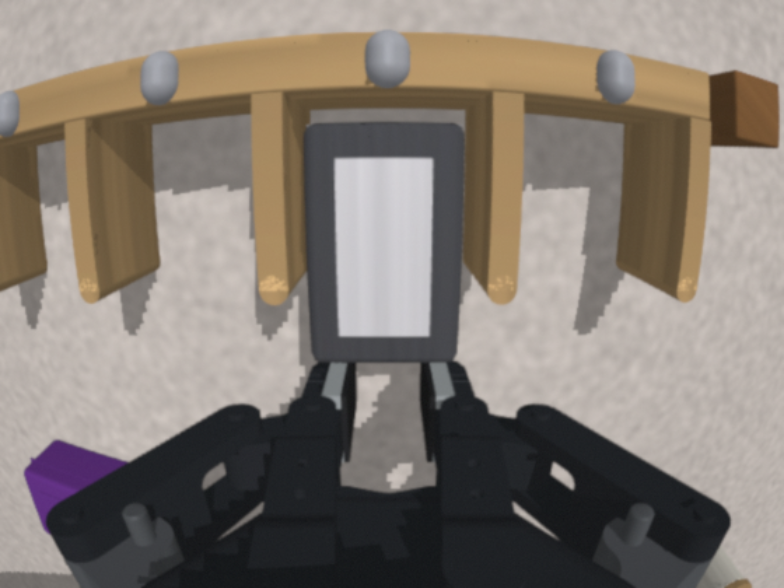

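The tin is in the third gap, centred, with its rib at (388,58) and a small gap left to the rail. I'll finish slowly and watch the force.

play_rows(rot=[[0,0,0],[0,0,0],[0,0,0],[0,0,0],[0,0,0]], travel=[[0.2,0,0],[0.2,0,0],[0.2,0,0],[0.1,0,0],[0,0,0]], gripper=[2.2,2.2,2.2,2.2,2.2])

```text
t: 16.57
position: [0.573, 0.1152, 0.0118]
tcp_rot: [0.744, 0.668, 0.0, -0.0]
contact_force: [-0.5, 0.4, 0.4]
width: 0.0219
grasp_force: 0.0
```

play_rows(rot=[[0,0,0],[0,0,0],[0,0,0]], travel=[[0.1,0,0],[0,0,0],[0,0,0]], gripper=[2.2,2.2,2.2])

```text
t: 16.82
position: [0.5732, 0.1159, 0.0118]
tcp_rot: [0.744, 0.668, 0.0, 0.0]
contact_force: [0.5, 0.2, 0.1]
width: 0.022
grasp_force: 0.2
```

play_rows(rot=[[0,0,0],[0,0,0],[0,0,0]], travel=[[0.1,0,0],[0,0,0],[0,0,0]], gripper=[2.2,2.2,2.2])

```text
t: 17.07
position: [0.5732, 0.116, 0.0118]
tcp_rot: [0.744, 0.669, -0.001, 0.001]
contact_force: [0.3, -4.9, 0.4]
width: 0.0223
grasp_force: 2.6
```

play_rows(rot=[[0,0,0],[0,0,0],[0,0,0]], travel=[[0.1,0,0],[0,0,0],[0,0,0]], gripper=[2.2,2.2,2.2])

```text
t: 17.32
position: [0.5733, 0.116, 0.0119]
tcp_rot: [0.744, 0.669, -0.001, 0.001]
contact_force: [-0.7, -8.2, 1.2]
width: 0.0221
grasp_force: 4.3
```

play_rows(rot=[[0,0,0],[0,0,0],[0,0,0],[0,0,0],[0,0,0],[0,0,0],[0,0,0],[0,0,0],[0,0,0],[0,0,0]], travel=[[-0.5,0,0],[-1,0,0],[-1.5,0,0],[0,0,-2],[0,0,-3],[0,0,-3],[0,0,-3],[-3,0,-1],[-3,0,0],[0,0,0]], gripper=[2.2,2.2,2.2,2.2,2.2,2.2,2.2,2.2,2.2,2.2])

```text
t: 18.15
position: [0.5645, 0.025, 0.1337]
tcp_rot: [0.745, 0.667, 0.001, 0.002]
contact_force: [0.4, 0.3, -0.3]
width: 0.022
grasp_force: 0.0
```

```bash
python3 -c "
from h import *
go(-.061,-.03,.01)
import cv2
p,d=optics.read_camera('wrist')
cv2.imwrite('pics/w6.png',cv2.resize(p[:,:,::-1],(784,588)))"
```

```text
t 18.15 pos [0.5645 0.025  0.1337] yawy -0.11 zaxis [ 0.0035 -0.0012 -1.    ] F [ 0.42  0.25 -0.32] w 0.0219961270305912
tool delta cm [ 9.16 -0.18 12.36]
```

View pics/w6.png

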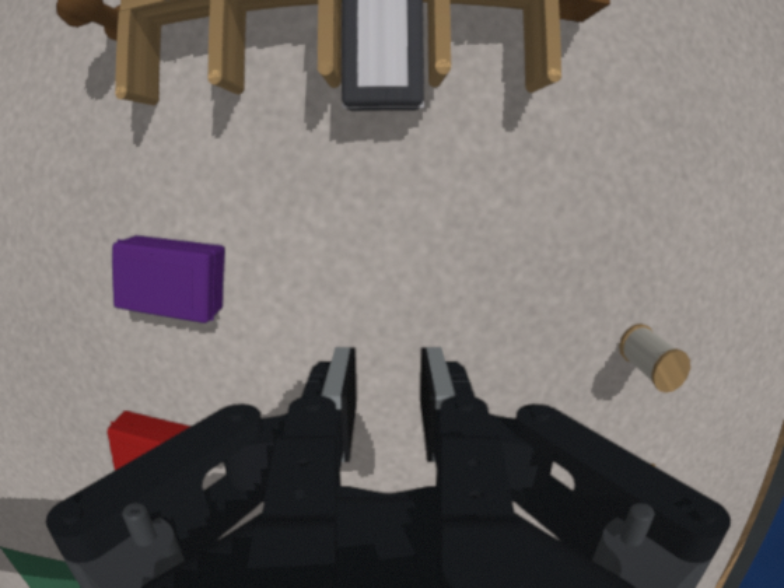

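The tin sits home in the third gap from the knob, at (383,50), with its end about 15 mm past the noses, and the robot is clear of everything.

```bash
python3 -c "
from workcell import workorder
print(workorder.hand_in())"
```

```text
the job is handed in; nothing more can be done
None
```

I touched ribs one, two and three in order from the knob end and left the fourth alone. I then pushed the tin along the table into the third gap until it stopped against the back rail, and handed the job in at about 18 s.

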